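Break down the container stacks and load the train and the lorries

ROBOT

A 6-joint arm with a two-finger parallel gripper is mounted at the origin on the work surface. World frame = base frame: x ahead of the robot, y to its left, z up, the work surface at z = 0. Lengths are in m, angles in degrees, forces in N, time in s.
With the tool pointing down it reaches from about 0.375 to 0.9 m from the base axis. Payload 3.1 kg.
Tool frame: the origin (TCP) lies on the centre line of the jaws, within the pads' length; the fingertips stand 25 mm ahead of it and the grasp point (between the pads) lies 6 mm ahead of it; y points along the fingers, x is the direction in which the jaws open and shut, and the axes are right-handed (so a half turn about y gives the same grasp; the last joint's range is limited). The gripper opens to 87 mm and grips with 3 to 60 N. Pads are 19 mm wide; open, the fingers measure 117 mm over their backs; the gripper's body (75 mm by 190 mm) begins 51 mm behind the grasp point.
Start: joints at [-76.862, 30.224, 82.088, -0, 67.689, -10.227], TCP at [0.248, -0.574, 0.223] pointing down, gripper open.
Joint ranges: [-176.69, 176.69], [-43.24, 126.21], [12.49, 139.97], [-82, 262], [0, 151.66], [-163.58, 163.58]. Speed limits (degrees/s): [159.86, 159.86, 180, 180, 180, 180].

INTERFACE

Orientations are given as a 3x3 rotation matrix whose columns are the frame's x, y, z axes.
In Python, from rig import * gives the robot as it stands.
- The arm moves only by the tool play_rows, never from a script. Its argument "commands" is a list of rows, each a list of 2 entries, a list of its own where there are three numbers: the shift along the world's x, y, z in m, then the turn, a rotation vector about the world's x, y, z in rad. A call has 1 to 10 rows; each row is the pose to reach, as a shift and turn from the pose commanded when the call began; what a row does not reach only later rows make up. A row lasts 1/8 s, in which the tool goes at most 62.5 mm and 10.7 degrees, less where a joint would pass 70% of its speed; a pose out of reach is approached as far as the arm can. A call with a gripper value outside its range is refused whole. "gripper" is the finger opening in m, from 0 to 0.087, set as the call begins (left out, the last holds). The fingers move at their own pace and stop on an object; the grip force is fixed at half the most. Time passes only in rows, so rows that repeat a pose let the fingers close. It gives the time, the measured TCP pose, the force and the opening at its end, in the units of the state.
- read_state(): the state, without advancing time (a new reading comes with each control period).
- capture(name): name is "scene" or "top" or "wrist"; returns a dict with "frame" (384x512x3 uint8, red, green, blue), "depth" (384x512 float32, m along the optical axis (not along the pixel's ray), 0 where there is no reading), "mtx" (3x3 intrinsics, pixels), "cam_to_world" (4x4, takes a point from camera to world coordinates); the wrist camera has in their place "hand_eye" (4x4, takes a point from camera to tool coordinates, whose origin is the TCP and whose axes are the tool frame's). Camera axes: x right, y down, z forward; pixel columns grow to the right and rows downward; lengths in m; the calibration is good to about 2 mm. The wrist camera is an equidistant fisheye: a pixel r from the principal point sees the ray r / f radians off the axis. A picture is of the moment at which its call begins: read the wrist's pose just before it.
- hand_in(): hands the job in, once; it reports no verdict.
The state is a dict: "time_s": time; "joint_positions": joint angles; "qvel": joint speeds; "tau": joint torques, N m; "position": TCP position; "tcp_rot": TCP orientation; "force": force on the tool from outside, world axes, zero at the start; "moment": the same for the moment, N m; "opening": opening from 0.0 (shut) to 1.0 (fully open).
Only numpy, scipy, OpenCV 4.12 (cv2) and the standard library are available. Lean on these libraries where they do the work, as an engineer would, in place of code of your own. Each camera call takes 0.05 s, during which the arm holds its last target. There are 200 camera calls.

TASK

On this 1:64 model container terminal, take the two container stacks in the yard apart and load every container on its own vehicle: the yellow one on the brown flat wagon, the blue one on the black flat wagon, the red one on the lorry with the white cab and the grey one on the lorry with the green cab. Each must end up flat, centred and square along its vehicle's deck; set each one down rather than letting it drop. Do not shift the reach stacker or the van parked there.

Things in the scene. Friction and masses are not known exactly. Their poses are not given: they have to be found in the camera images.
- container_yellow: yellow model 20-foot shipping container, closed box 95 x 38 x 40.5 mm (its x, y, z), about 60 g, flat on top and underneath; at the start it is the upper one of a two-high stack in the yard, either on the blue or on the grey one, set back lengthwise by 19 to 31 mm on it. Origin: centre of its underside; x along its length, z up. Grip across its width
- container_red: red model 20-foot shipping container, closed box 95 x 38 x 40.5 mm (its x, y, z), about 60 g, flat on top and underneath; at the start it is the upper one of a two-high stack in the yard, either on the blue or on the grey one, set back lengthwise by 19 to 31 mm on it. Origin: centre of its underside; x along its length, z up. Grip across its width
- container_blue: dark blue model 20-foot shipping container, closed box 95 x 38 x 40.5 mm (its x, y, z), about 60 g, flat on top and underneath; at the start it is the lower one of a two-high stack in the yard, on a 3 mm slab, under the yellow or the red one, one end showing from above. Origin: centre of its underside; x along its length, z up. Grip across its width
- container_grey: grey model 20-foot shipping container, closed box 95 x 38 x 40.5 mm (its x, y, z), about 60 g, flat on top and underneath; at the start it is the lower one of a two-high stack in the yard, on a 3 mm slab, under the yellow or the red one, one end showing from above. Origin: centre of its underside; x along its length, z up. Grip across its width
- wagon_brown: rust-brown two-axle flat wagon standing on the siding, immovable; empty flat deck 114 x 42 mm with its top 18 mm above the origin (no raised edges). Origin: at rail level under the centre of the deck, 9 mm above the table; x along the wagon, z up
- wagon_black: black two-axle flat wagon standing on the siding, immovable; empty flat deck 114 x 42 mm with its top 18 mm above the origin (no raised edges). Origin: at rail level under the centre of the deck, 9 mm above the table; x along the wagon, z up
- lorry_white: lorry with a white cab and an empty dark container chassis, parked on the asphalt apron, immovable; the load deck is flat, 108 x 38 mm, its top 19.5 mm above the origin. Origin: on the ground (3 mm above the table) under the centre of the load deck; x along the lorry from cab to tail, z up; the cab, 52 mm high above the origin, takes up x = -95 to -61 mm
- lorry_green: lorry with a green cab and an empty dark container chassis, parked on the asphalt apron, immovable; the load deck is flat, 108 x 38 mm, its top 19.5 mm above the origin. Origin: on the ground (3 mm above the table) under the centre of the load deck; x along the lorry from cab to tail, z up; the cab, 52 mm high above the origin, takes up x = -95 to -61 mm
- reach_stacker: bystander: loose orange model reach stacker with its boom lowered, 125 mm long, 62 mm wide, 58 mm high, parked between the yard and the lorries. Origin: on the ground under its middle; x forward
- van: bystander: loose beige model van, 86 x 30 x 42 mm, parked at the right-hand side (-y). Origin: on the ground under its middle; x along it

How it is judged:
By the outcome, as a careful person would: the job done as asked, in the order asked, and still so for the second after the job is handed in, with the robot touching nothing.
It also fails if it takes over 109 s, if anything falls off the work surface, if the arm or the gripper's body presses on something with over 40 N, if the wrist force passes 120 N, or if a joint passes its speed limit or range.

## Working session

There is one attempt and no reset: what is moved stays moved. The work goes in short steps, Python scripts to look and compute and a tool call to move; the robot and the scene stay as the last step left them, time stands still between calls to the robot, and variables do not carry over. Pictures are saved under pics/ and viewed, about 12 in all and at most 16, crops included, and the job is handed in when it is done.

Besides the shell and the picture viewer there is one more tool, called after "Call:" by a JSON object that holds its "fn" and its "kwargs", one argument or row to a line. play_rows: Moves the arm, as the interface text tells. Its arguments: {"type":"object","properties":{"commands":{"type":"array"},"gripper":{"type":"number"}},"required":["commands"]}

```bash
mkdir -p pics; ls; cat > snap.py <<'E'
from rig import *
import cv2,numpy as np,sys
def snap(n,f):
    c=capture(n); cv2.imwrite('pics/%s.png'%f,c['frame'][:,:,::-1]); np.savez('pics/%s.npz'%f,**c); return c
E
python3 - <<'E'
from snap import *
s=read_state();print(s['time_s'],s['position'],s['tcp_rot'],s['opening'])
for n in('top','scene'):
    c=snap(n,n+'0');print(n,c['mtx'],c['cam_to_world'],(c['depth']>0).mean())
E
```

```text
pics
0.0 [ 0.24773229 -0.57301951  0.22227909] [[ 3.96567532e-01 -4.75540955e-04  9.18005428e-01]
 [-9.18003137e-01  2.08800921e-03  3.96567624e-01]
 [-2.10538794e-03 -9.99997707e-01  3.91488571e-04]] 0.9949584084343289
top [[387.48494529   0.         256.3777361 ]
 [  0.         387.48494529 184.75832661]
 [  0.           0.           1.        ]] [[ 0.01990078 -0.99597904  0.08734818  0.47093215]
 [-0.99979361 -0.02018164 -0.00233331 -0.04240581]
 [ 0.00408676 -0.08728371 -0.99617511  1.11807622]
 [ 0.          0.          0.          1.        ]] 0.99578857421875
scene [[446.28502867   0.         251.63489729]
 [  0.         446.28502867 186.64094253]
 [  0.           0.           1.        ]] [[ 0.778044    0.3713941  -0.50666948  1.08042248]
 [ 0.62810098 -0.47490564  0.61640392 -0.71504315]
 [-0.01169141 -0.79782897 -0.60277048  0.67922139]
 [ 0.          0.          0.          1.        ]] 0.996124267578125
```

View pics/top0.png

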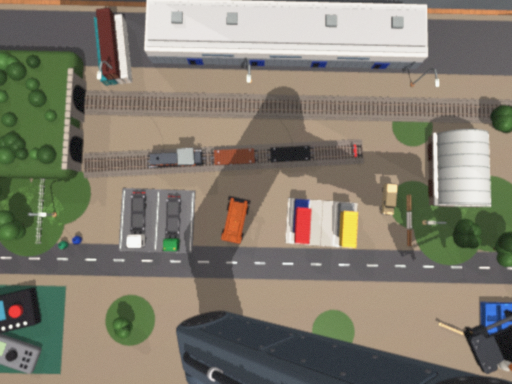

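View pics/scene0.png

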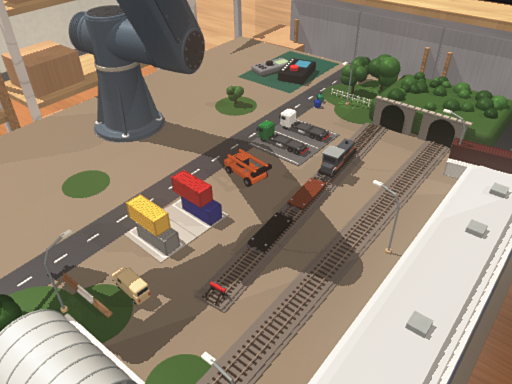

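The top view shows red over blue (≈303,225), with blue's end at the far (+x) side. Yellow is over grey (≈348,228), the wagons are at (234,156) and (290,154), and the lorry decks are at (138,212) and (172,215). The stacker (235,220) and the van (390,198) stand clear.

```bash
cat > meas.py <<'E'
import numpy as np,cv2
def load(f): return dict(np.load('pics/%s.npz'%f))
def world(c):
    h,w=c['depth'].shape;u,v=np.meshgrid(np.arange(w),np.arange(h));K=c['mtx'];d=c['depth']
    P=np.stack([(u-K[0,2])/K[0,0]*d,(v-K[1,2])/K[1,1]*d,d],-1)
    return P@c['cam_to_world'][:3,:3].T+c['cam_to_world'][:3,3]
def plane(c,uv,z):
    K=c['mtx'];M=c['cam_to_world'];uv=np.asarray(uv,float)
    r=np.c_[(uv[:,0]-K[0,2])/K[0,0],(uv[:,1]-K[1,2])/K[1,1],np.ones(len(uv))]@M[:3,:3].T
    return M[:3,3]+r*((z-M[2,3])/r[:,2])[:,None]
def rect(xy):
    (cx,cy),(w,h),a=cv2.minAreaRect(np.float32(xy*1000))
    if w<h: w,h,a=h,w,a+90
    a=(a+90)%180-90
    return [round(float(t),1) for t in (cx,cy,w,h,a)]
E
python3 - <<'E'
from meas import *
c=load('top0');W=world(c);f=c['frame']
hsv=cv2.cvtColor(f,cv2.COLOR_RGB2HSV)
boxes=dict(red=(290,195,320,250),yel=(335,200,362,252),wbrown=(210,143,258,170),wblack=(266,143,314,166),lw=(122,185,152,250),lg=(160,185,186,252))
zs=dict(red=(.07,.1),yel=(.07,.1),wbrown=(.021,.04),wblack=(.021,.04),lw=(.016,.03),lg=(.016,.03))
for k,(a,b,x,y) in boxes.items():
    P=W[b:y,a:x].reshape(-1,3);z=P[:,2];m=(z>zs[k][0])&(z<zs[k][1]);print(k,m.sum(),np.median(z[m]).round(4),rect(P[m][:,:2]))
P=W[195:255,280:365].reshape(-1,3);print(np.histogram(P[:,2],bins=np.arange(-.01,.1,.005)))
P=W[195:200,200:210].reshape(-1,3);print('ground',P[:,2].mean())
for k,(a,b,x,y) in dict(blue=(290,195,320,250),grey=(330,200,362,252)).items():
    P=W[b:y,a:x].reshape(-1,3);z=P[:,2];m=(z>.035)&(z<.055);print(k,m.sum(),rect(P[m][:,:2]))
crop=np.hstack([cv2.resize(f[180:260,280:370],None,fx=4,fy=4,interpolation=cv2.INTER_NEAREST),cv2.resize(f[180:260,110:200],None,fx=4,fy=4,interpolation=cv2.INTER_NEAREST)])
crop2=cv2.resize(f[135:175,205:365],None,fx=4.5,fy=4.5,interpolation=cv2.INTER_NEAREST)
crop2=crop2[:,:720]
cv2.imwrite('pics/crop0.png',np.vstack([crop,crop2])[:,:,::-1])
E
```

```text
red 527 0.0845 [456.7, -171.0, 94.8, 38.6, -2.9]
yel 549 0.0842 [449.5, -294.8, 95.0, 39.5, -3.2]
wbrown 639 0.0287 [647.0, 20.1, 132.5, 43.7, -85.6]
wblack 640 0.0285 [658.8, -139.0, 133.6, 43.4, -85.1]
lw 562 0.0235 [464.1, 287.8, 152.0, 39.5, 1.7]
lg 554 0.0235 [454.9, 188.2, 151.6, 38.5, 1.2]
(array([   2,  537, 2310,  671,   26,   20,   18,   20,   16,   16,  147,
        133,   21,   25,   21,   22,   20,   26,  628,  400,    2]), array([-0.01 , -0.005,  0.   ,  0.005,  0.01 ,  0.015,  0.02 ,  0.025,
        0.03 ,  0.035,  0.04 ,  0.045,  0.05 ,  0.055,  0.06 ,  0.065,
        0.07 ,  0.075,  0.08 ,  0.085,  0.09 ,  0.095]))
ground 0.0016737428166326573
blue 160 [471.8, -169.3, 115.8, 37.4, -3.8]
grey 157 [461.9, -295.0, 117.9, 38.4, -3.3]
```

View pics/crop0.png

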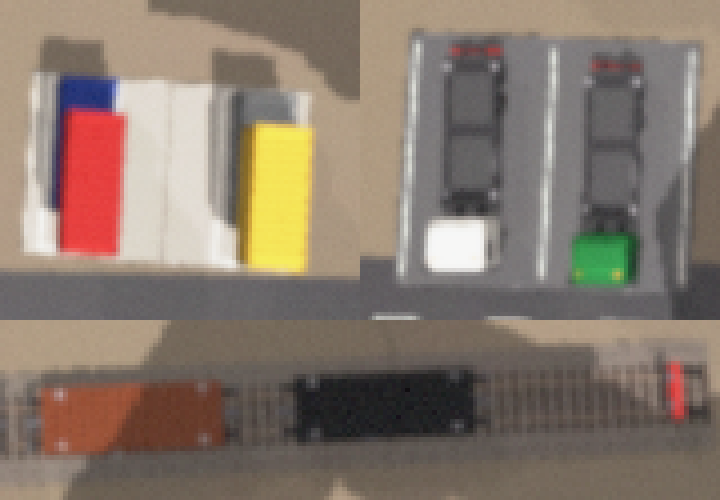

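Call:
{"fn": "play_rows", "kwargs": {
  "commands": [
    [[0.209,0.402,0.02],[0,0,-0.459]],
    [[0.209,0.402,0.02],[0,0,-0.459]],
    [[0.209,0.402,0.02],[0,0,-0.459]],
    [[0.209,0.402,0.02],[0,0,-0.459]],
    [[0.209,0.402,0.02],[0,0,-0.459]],
    [[0.209,0.402,0.02],[0,0,-0.459]],
    [[0.209,0.402,0.02],[0,0,-0.459]],
    [[0.209,0.402,0.02],[0,0,-0.459]],
    [[0.209,0.402,0.02],[0,0,-0.459]],
    [[0.209,0.402,0.02],[0,0,-0.459]]
  ],
  "gripper": 0.07
}}

```text
time_s: 1.35
position: [0.4565, -0.173, 0.243]
tcp_rot: [[-0.052, -0.0, 0.999], [-0.999, -0.0, -0.052], [0.0, -1.0, -0.0]]
force: [1.4, -0.1, 1.0]
opening: 0.799
```

```bash
cat >> snap.py <<'E'
def wsnap(f):
    s=read_state();c=capture('wrist');M=np.eye(4);M[:3,:3]=s['tcp_rot'];M[:3,3]=s['position']
    c['cam_to_world']=M@c['hand_eye'];cv2.imwrite('pics/%s.png'%f,c['frame'][:,:,::-1]); np.savez('pics/%s.npz'%f,**c)
    R=s['tcp_rot'];print('t',round(s['time_s'],2),'pos',(s['position']*1000).round(1),'yaw',np.degrees(np.arctan2(R[1,0],R[0,0])).round(2),'down',R[:,1].round(4),'open',s['opening'],'F',np.round(s['force'],1))
    return c
E
cat >> meas.py <<'E'
def fray(c,uv):
    K=c['mtx'];uv=np.asarray(uv,float);x=(uv[:,0]-K[0,2])/K[0,0];y=(uv[:,1]-K[1,2])/K[1,1];t=np.hypot(x,y)+1e-9
    return np.c_[np.sin(t)*x/t,np.sin(t)*y/t,np.cos(t)]
def fplane(c,uv,z):
    M=c['cam_to_world'];r=fray(c,uv)@M[:3,:3].T
    return M[:3,3]+r*((z-M[2,3])/r[:,2])[:,None]
def fworld(c):
    h,w=c['depth'].shape;u,v=np.meshgrid(np.arange(w),np.arange(h));r=fray(c,np.c_[u.ravel(),v.ravel()]);
    P=r/np.maximum(r[:,2:],.05)*c['depth'].reshape(-1,1)
    M=c['cam_to_world'];return (P@M[:3,:3].T+M[:3,3]).reshape(h,w,3)
E
python3 - <<'E'
from snap import *
c=wsnap('w1');print(c['mtx'],c['hand_eye'],(c['depth']>0).mean())
E
```

```text
t 1.35 pos [ 456.5 -173.   243. ] yaw -93.01 down [-5.e-04 -4.e-04 -1.e+00] open 0.7986058765492005 F [ 1.4 -0.1  1. ]
[[297.31863964   0.         255.28121553]
 [  0.         297.31863964 188.89805039]
 [  0.           0.           1.        ]] [[ 9.99999504e-01  6.91071504e-04  7.17218902e-04 -2.01555724e-04]
 [-5.15174918e-04 -2.57395016e-01  9.66306132e-01 -1.61122076e-01]
 [ 8.52395203e-04 -9.66306022e-01 -2.57394532e-01  7.07257943e-02]
 [ 0.00000000e+00  0.00000000e+00  0.00000000e+00  1.00000000e+00]] 0.9560597737630209
```

View pics/w1.png

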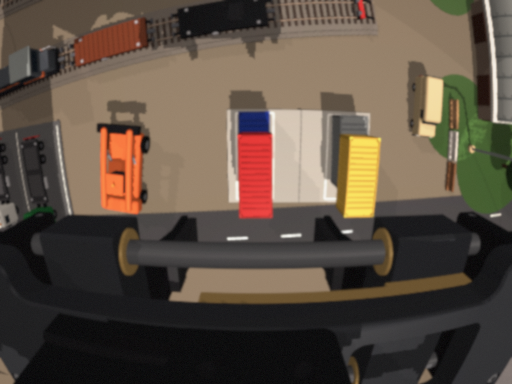

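The wrist view shows red at (255,175), with blue's end at (253,122) just beyond it. Yellow is at (359,177), with grey's end at (350,125), and the stacker and wagons are also in view. Next I measure all of these with masks and planes.

```bash
cat >> meas.py <<'E'
def mask(c,k):
    h=cv2.cvtColor(cv2.GaussianBlur(c['frame'],(3,3),0),cv2.COLOR_RGB2HSV).astype(int);H,S,V=h[...,0],h[...,1],h[...,2]
    return dict(red=((H<5)|(H>173))&(S>150)&(V>110),yel=(abs(H-25)<6)&(S>150)&(V>120),blue=(abs(H-118)<12)&(S>120),brown=(H<14)&(S>110),black=(V<45),dark=(V<100)&(S<60))[k]
def blob(c,m,box,z,fp=fplane):
    a,b,x,y=box;mm=np.zeros(m.shape,np.uint8);mm[b:y,a:x]=m[b:y,a:x]
    cs,_=cv2.findContours(mm,cv2.RETR_EXTERNAL,cv2.CHAIN_APPROX_NONE);k=max(cs,key=cv2.contourArea)[:,0]
    return fp(c,k,z)[:,:2],k
E
python3 - <<'E'
from meas import *
c=load('w1');W=fworld(c);t=load('top0')
print('sanity heights',[W[v,u].round(3) for u,v in((255,160),(359,160),(253,122),(350,122),(300,160),(225,18),(110,42))])
for k,b,z in(('red',(230,130,280,222),.084),('yel',(330,130,385,222),.084),('blue',(230,105,280,135),.0435),('brown',(60,10,160,80),.027),('black',(165,0,280,45),.027)):
    p,q=blob(c,mask(c,k),b,z);print(k,rect(p),q.min(0),q.max(0))
for k,b,z in(('red',(290,195,320,255),.084),('yel',(335,200,362,255),.084),('brown',(210,143,258,170),.027),('black',(266,143,314,166),.027)):
    p,q=blob(t,mask(t,k),b,z,plane);print('top',k,rect(p),q.min(0),q.max(0))
# depth-based tops in wrist view: corners from level band
for k,b,lo,hi in(('blue',(230,105,280,140),.038,.05),('grey',(325,105,385,145),.038,.05),('red',(230,130,285,222),.078,.09),('yel',(330,130,385,222),.078,.09)):
    a,d,x,y=b;P=W[d:y,a:x].reshape(-1,3);m=(P[:,2]>lo)&(P[:,2]<hi);print('depth',k,m.sum(),rect(P[m][:,:2]),P[m].mean(0).round(4))
E
```

```text
sanity heights [array([ 0.474, -0.174,  0.084]), array([ 0.469, -0.293,  0.081]), array([ 0.514, -0.173,  0.042]), array([ 0.511, -0.294,  0.043]), array([ 0.458, -0.235,  0.003]), array([ 0.652, -0.145,  0.028]), array([0.643, 0.015, 0.027])]
red [456.2, -172.8, 95.5, 36.7, -3.0] [238 133] [271 217]
yel [449.8, -291.9, 96.0, 46.7, -3.2] [338 135] [379 216]
blue [515.1, -173.9, 33.3, 22.0, 89.1] [240 112] [267 131]
brown [644.6, 18.6, 117.9, 45.3, -86.0] [73 18] [147  66]
black [655.9, -140.5, 127.9, 44.4, -85.5] [172   0] [273  38]
top red [457.2, -168.4, 91.0, 37.6, -2.9] [295 208] [310 242]
top yel [449.9, -290.5, 89.1, 42.7, -3.6] [340 212] [356 246]
top brown [647.2, 21.2, 114.1, 42.6, -84.7] [214 149] [254 164]
top black [658.0, -138.9, 110.2, 35.7, -85.8] [271 147] [309 160]
depth blue 690 [514.4, -174.0, 37.6, 26.8, 87.0] [ 0.5149 -0.1737  0.0426]
depth grey 611 [501.5, -299.2, 39.8, 36.8, -90.0] [ 0.5063 -0.2983  0.0429]
depth red 2860 [455.3, -172.8, 94.9, 38.0, -2.4] [ 0.4564 -0.1731  0.0829]
depth yel 2452 [448.5, -296.5, 94.7, 39.1, -3.0] [ 0.4497 -0.296   0.083 ]
```

Call:
{"fn": "play_rows", "kwargs": {
  "commands": [
    [[0,0,-0.06],[0,0,0]],
    [[0,0,-0.12],[0,0,0]],
    [[0,0,-0.15],[0,0,0]],
    [[0,0,-0.168],[0,0,0]],
    [[0,0,-0.168],[0,0,0]],
    [[0,0,-0.168],[0,0,0]]
  ]
}}

```text
time_s: 2.15
position: [0.4571, -0.1729, 0.0757]
tcp_rot: [[-0.053, 0.001, 0.999], [-0.999, -0.001, -0.053], [0.001, -1.0, 0.001]]
force: [-0.3, -0.5, -0.8]
opening: 0.803
```

Call:
{"fn": "play_rows", "kwargs": {
  "commands": [
    [[0,0,0],[0,0,0]],
    [[0,0,0],[0,0,0]],
    [[0,0,0],[0,0,0]],
    [[0,0,0],[0,0,0]],
    [[0,0,0],[0,0,0]],
    [[0,0,0],[0,0,0]]
  ],
  "gripper": 0.03
}}

```text
time_s: 2.9
position: [0.457, -0.1718, 0.0755]
tcp_rot: [[-0.051, 0.0, 0.999], [-0.999, -0.0, -0.051], [0.0, -1.0, 0.0]]
force: [-0.9, 0.0, 3.0]
opening: 0.43
```

Call:
{"fn": "play_rows", "kwargs": {
  "commands": [
    [[0,0,0.03],[0,0,0]],
    [[0,0,0.09],[0,0,0]],
    [[0,0.04,0.14],[0,0,0.04]],
    [[0,0.09,0.17],[0,0,0.082]],
    [[-0.01,0.15,0.185],[0,0,0.082]],
    [[-0.017,0.21,0.185],[0,0,0.082]],
    [[-0.017,0.27,0.185],[0,0,0.082]],
    [[-0.017,0.33,0.185],[0,0,0.082]],
    [[-0.017,0.362,0.185],[0,0,0.082]],
    [[-0.017,0.362,0.185],[0,0,0.082]]
  ]
}}

```text
time_s: 4.15
position: [0.4391, 0.1922, 0.2598]
tcp_rot: [[0.035, -0.001, 0.999], [-0.999, 0.0, 0.035], [-0.0, -1.0, -0.001]]
force: [0.5, -0.1, -1.0]
opening: 0.432
```

Call:
{"fn": "play_rows", "kwargs": {
  "commands": [
    [[0,0,0],[0,0,0]],
    [[0,0,0],[0,0,0]]
  ]
}}

```text
time_s: 4.4
position: [0.4398, 0.1892, 0.2601]
tcp_rot: [[0.029, -0.001, 1.0], [-1.0, -0.0, 0.029], [0.0, -1.0, -0.001]]
force: [-1.1, -0.1, -1.0]
opening: 0.43
```

```bash
python3 - <<'E'
from snap import *
c=wsnap('w2')
E
```

```text
t 4.4 pos [439.8 189.2 260.1] yaw -88.33 down [-6.e-04 -4.e-04 -1.e+00] open 0.4297933838374117 F [-1.1 -0.1 -1. ]
```

View pics/w2.png

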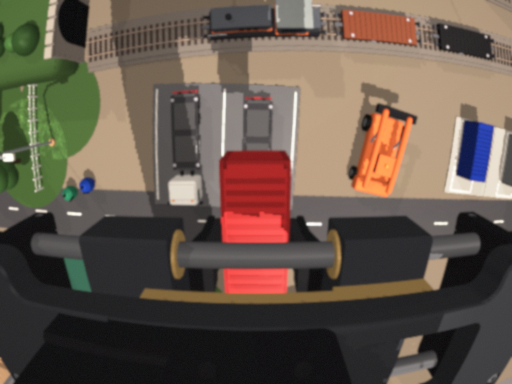

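The white lorry's chassis is at (186,130) with its cab at (185,190). The green lorry's tail is at (258,122), and the held red container is at (256,190).

```bash
python3 - <<'E'
from meas import *
c=load('w2');W=fworld(c)
def band(W,b,lo,hi,n):
    a,d,x,y=b;P=W[d:y,a:x].reshape(-1,3);m=(P[:,2]>lo)&(P[:,2]<hi)
    Q=P[m];ex=np.percentile(Q[:,0],[1,99]);print(n,m.sum(),rect(Q[:,:2]),'med z',np.median(Q[:,2]).round(4),'x',ex.round(4));return Q
def edges(Q,n,h=6):
    # mid-line fit across y as function of x
    xs=np.arange(Q[:,0].min()+.01,Q[:,0].max()-.01,.005);r=[]
    for x in xs:
        q=Q[abs(Q[:,0]-x)<.003,1]
        if len(q)>8:r.append((x,q.min(),q.max()))
    r=np.array(r);p=np.polyfit(r[:,0],r[:,1:].mean(1),1);print(n,'yaw',np.degrees(np.arctan(p[0])).round(2),'y at x=.46',np.polyval(p,.46).round(4),'width',np.median(r[:,2]-r[:,1]).round(4))
Q=band(W,(160,85,215,178),.017,.028,'lw');edges(Q,'lw')
Q=band(W,(160,150,215,215),.045,.065,'lwcab')
Q=band(W,(215,85,290,150),.017,.028,'lg');edges(Q,'lg')
P=W[140:215,200:310].reshape(-1,3);m=(P[:,2]>.255)&(P[:,2]<.285);print('held',m.sum(),rect(P[m][:,:2]),np.median(P[m][:,2]))
f=cv2.resize(c['frame'][80:215,150:300],None,fx=5,fy=4.4,interpolation=cv2.INTER_NEAREST);cv2.imwrite('pics/w2c.png',f[:,:,::-1])
t=load('top0');
import meas
T=meas.world(t)
Q=band(T,(122,185,152,232),.017,.028,'top lw');edges(Q,'top lw')
Q=band(T,(120,225,155,255),.045,.065,'top lwcab')
Q=band(T,(158,185,190,234),.017,.028,'top lg');edges(Q,'top lg')
Q=band(T,(158,225,190,260),.045,.065,'top lgcab')
E
```

```text
lw 2180 [477.7, 286.7, 119.9, 39.3, 1.6] med z 0.0217 x [0.4197 0.5336]
lw yaw 1.65 y at x=.46 0.2861 width 0.038
lwcab 724 [403.6, 284.8, 41.6, 32.9, -89.0] med z 0.0535 x [0.3881 0.4199]
lg 1373 [494.2, 186.9, 69.6, 37.7, 1.5] med z 0.0219 x [0.4598 0.5259]
lg yaw 1.96 y at x=.46 0.1863 width 0.0363
held 4017 [470.4, 190.3, 38.4, 30.7, -88.4] 0.2676900928274401
top lw 509 [485.0, 288.4, 110.2, 39.5, 1.7] med z 0.0236 x [0.4325 0.5392]
top lw yaw 2.23 y at x=.46 0.287 width 0.037
top lwcab 183 [406.3, 283.3, 44.1, 32.7, -88.6] med z 0.0547 x [0.3901 0.4228]
top lg 501 [478.4, 188.7, 104.4, 38.5, 1.2] med z 0.0235 x [0.4264 0.5277]
top lg yaw 0.65 y at x=.46 0.1886 width 0.0367
top lgcab 190 [397.6, 189.1, 46.3, 32.8, -88.9] med z 0.055 x [0.3814 0.4139]
```

View pics/w2c.png

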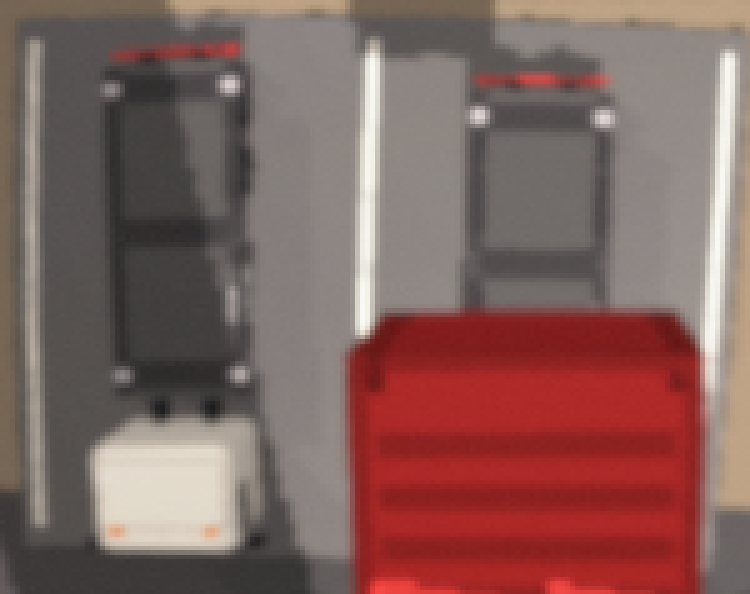

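```bash
python3 - <<'E'
from meas import *
def spots(c,box,fp,th,n):
    a,b,x,y=box;g=c['frame'][b:y,a:x].astype(int);m=((g.min(2)>th)).astype(np.uint8)
    k,_,st,ce=cv2.connectedComponentsWithStats(m);p=ce[1:]+[a,b];print(n,len(p));print(np.c_[p.round(1),st[1:,4],(fp(c,p,.023)[:,:2]*1000).round(1)])
c=load('w2');uv=np.array([(111,89),(229,84),(122,375),(239,374),(479,115),(603,118)])/[5,4.4]+[149.6,79.6]
p=fplane(c,uv,.023)[:,:2]*1000;print(p.round(1),p[:4].mean(0))
t=load('top0')
uv=np.array([(449-360,65),(497-360,64),(450-360,196),(497-360,194),(590-360,72),(638-360,72),(591-360,214),(636-360,212)])/4+[109.6,179.6]
p=plane(t,uv,.023)[:,:2]*1000;print(p.round(1),p[:4].mean(0),p[4:].mean(0))
uv=np.array([(60,395),(203,387),(58,447),(206,440),(313,382),(460,378),(315,435),(465,430)])-[0,320]
p=plane(t,uv/4.5+[204.6,134.6],.028)[:,:2]*1000;print(p.round(1),p[:4].mean(0),p[4:].mean(0))
E
```

```text
[[525.8 304.7]
 [526.8 271.7]
 [435.7 302.2]
 [436.6 268.6]
 [517.7 204.4]
 [517.9 171.6]] [481.21200645 286.79231715]
[[528.4 306.3]
 [529.8 272.4]
 [436.4 301.2]
 [438.5 268.3]
 [525.4 206.6]
 [526.1 172.7]
 [425.9 201.9]
 [427.9 170.4]] [483.26264052 287.04101301] [476.31710093 187.88508253]
[[ 659.9   66.3]
 [ 666.9  -24. ]
 [ 626.7   66.6]
 [ 633.1  -26.6]
 [ 671.5  -93.5]
 [ 676.  -186.6]
 [ 637.7  -95.3]
 [ 642.8 -190. ]] [646.65864502  20.57074271] [ 657.01642664 -141.34238854]
```

Call:
{"fn": "play_rows", "kwargs": {
  "commands": [
    [[0.02,0.05,0],[0,0,0]],
    [[0.0424,0.097,-0.03],[0,0,0]],
    [[0.0424,0.097,-0.09],[0,0,0]],
    [[0.0424,0.097,-0.15],[0,0,0]],
    [[0.0424,0.097,-0.18],[0,0,0]],
    [[0.0424,0.097,-0.195],[0,0,0]],
    [[0.0424,0.097,-0.2],[0,0,0]],
    [[0.0424,0.097,-0.2],[0,0,0]],
    [[0.0424,0.097,-0.2],[0,0,0]]
  ]
}}

```text
time_s: 5.58
position: [0.4834, 0.2876, 0.0617]
tcp_rot: [[0.031, 0.003, 1.0], [-1.0, 0.001, 0.031], [-0.001, -1.0, 0.003]]
force: [0.1, -0.6, -1.3]
opening: 0.431
```

Call:
{"fn": "play_rows", "kwargs": {
  "commands": [
    [[0,0,-0.002],[0,0,0]],
    [[0,0,-0.004],[0,0,0]],
    [[0,0,-0.005],[0,0,0]],
    [[0,0,-0.005],[0,0,0]]
  ]
}}

```text
time_s: 6.08
position: [0.4822, 0.2873, 0.0551]
tcp_rot: [[0.031, -0.0, 1.0], [-1.0, -0.0, 0.031], [0.0, -1.0, -0.0]]
force: [0.0, 0.4, -0.3]
opening: 0.435
```

Call:
{"fn": "play_rows", "kwargs": {
  "commands": [
    [[0,-0.0003,-0.0007],[0,0,0]],
    [[0,-0.0005,-0.0012],[0,0,0]],
    [[0,-0.0005,-0.0012],[0,0,0]]
  ]
}}

```text
time_s: 6.45
position: [0.4824, 0.287, 0.0545]
tcp_rot: [[0.031, 0.0, 1.0], [-1.0, 0.0, 0.031], [-0.0, -1.0, 0.0]]
force: [-1.4, 0.6, 4.1]
opening: 0.428
```

Call:
{"fn": "play_rows", "kwargs": {
  "commands": [
    [[0,0,0],[0,0,0]],
    [[0,0,0],[0,0,0]],
    [[0,0,0],[0,0,0]],
    [[0,0,0.02],[0,0,0]],
    [[0,0,0.07],[0,0,0]],
    [[0,0,0.13],[0,0,0]],
    [[0,0,0.19],[0,0,0]],
    [[-0.03,-0.05,0.205],[0,0,0]],
    [[-0.04,-0.05,0.205],[0,0,0]],
    [[-0.04,-0.05,0.205],[0,0,0]]
  ],
  "gripper": 0.06
}}

```text
time_s: 7.7
position: [0.4416, 0.2368, 0.2588]
tcp_rot: [[0.03, -0.001, 1.0], [-1.0, 0.0, 0.03], [-0.0, -1.0, -0.001]]
force: [0.5, 0.6, -0.4]
opening: 0.689
```

```bash
python3 - <<'E'
from snap import *
c=wsnap('w3')
E
```

```text
t 7.7 pos [441.6 236.8 258.8] yaw -88.25 down [-5.e-04  3.e-04 -1.e+00] open 0.6887230550294067 F [ 0.5  0.6 -0.4]
```

View pics/w3.png

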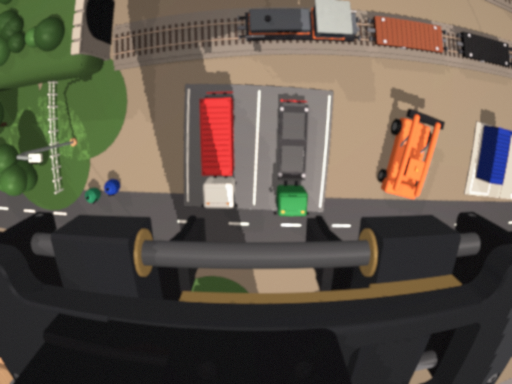

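Red now sits on the white lorry at (217,136). The green lorry's deck at (293,140) is fully visible.

```bash
cat >> meas.py <<'E'
def band(W,b,lo,hi,n):
    a,d,x,y=b;P=W[d:y,a:x].reshape(-1,3);m=(P[:,2]>lo)&(P[:,2]<hi);Q=P[m];print(n,m.sum(),rect(Q[:,:2]),'z',np.median(Q[:,2]).round(4));return Q
def spots(c,box,z,off=25):
    a,b,x,y=box;g=c['frame'].astype(np.float32).min(2);d=g-cv2.medianBlur(g.astype(np.uint8),9);m=(d[b:y,a:x]>off).astype(np.uint8)
    k,l,st,ce=cv2.connectedComponentsWithStats(m);p=[]
    for i in range(1,k):
        ys,xs=np.where(l==i);w=d[b+ys,a+xs];p.append((a+(xs*w).sum()/w.sum(),b+(ys*w).sum()/w.sum()))
    p=np.array(p);print(np.c_[p.round(1),st[1:,4],(fplane(c,p,z)[:,:2]*1000).round(1)])
E
python3 - <<'E'
from meas import *
c=load('w3');W=fworld(c)
band(W,(190,85,245,185),.055,.07,'red')
p,q=blob(c,mask(c,'red'),(190,85,245,185),.063);print('red mask',rect(p))
band(W,(265,95,320,180),.017,.028,'lg');band(W,(265,170,320,220),.045,.065,'lgcab');band(W,(190,170,245,215),.045,.065,'lwcab')
spots(c,(268,98,318,182),.023)
spots(c,(370,5,512,65),.028)
E
```

```text
red 2403 [480.6, 286.4, 95.1, 38.9, 1.7] z 0.0619
red mask [481.0, 285.4, 95.2, 38.9, 1.3]
lg 2129 [474.8, 187.6, 107.1, 39.4, 1.1] z 0.0219
lgcab 729 [396.0, 187.9, 42.0, 34.0, -88.3] z 0.0534
lwcab 942 [413.4, 284.8, 53.6, 40.5, -0.0] z 0.0539
[[281.6 108.5  16.  517.5 204.4]
 [305.8 109.4  17.  518.1 171.9]
 [279.6 174.2  14.  428.3 203.2]
 [303.2 175.   12.  428.3 170.4]]
[[ 382.7   19.3   19.   658.5   65.5]
 [ 434.7   27.6   13.   664.9  -23.9]
 [ 372.1   30.    15.   639.    82.2]
 [ 442.    29.     1.   666.1  -38. ]
 [ 468.7   35.2   15.   669.9  -94. ]
 [ 384.7   40.8   21.   626.2   62.7]
 [ 445.5   40.5    2.   648.6  -44.2]
 [ 370.    43.     3.   619.1   85.4]
 [ 460.2   43.5   13.   650.9  -74.4]
 [ 446.    44.     1.   643.1  -45. ]
 [ 504.2   44.9    9.   676.4 -182.7]
 [ 403.7   46.6    5.   622.9   32. ]
 [ 436.7   47.9   16.   632.7  -26.7]
 [ 510.5   46.     2.   679.4 -201. ]
 [ 470.5   54.1   16.   638.3  -96.7]
 [ 510.    52.     3.   667.6 -198.8]
 [ 482.7   60.6    3.   633.9 -125.1]
 [ 505.9   62.6   11.   644.9 -186.1]]
```

Call:
{"fn": "play_rows", "kwargs": {
  "commands": [
    [[0,-0.05,0],[0,0,-0.03]],
    [[0.004,-0.11,0],[0,0,-0.06]],
    [[0.008,-0.17,0],[0,0,-0.087]],
    [[0.008,-0.23,0],[0,0,-0.087]],
    [[0.008,-0.29,0],[0,0,-0.087]],
    [[0.008,-0.35,0],[0,0,-0.087]],
    [[0.008,-0.41,0],[0,0,-0.087]],
    [[0.008,-0.47,0],[0,0,-0.087]],
    [[0.008,-0.5323,0],[0,0,-0.087]],
    [[0.008,-0.5323,0],[0,0,-0.087]]
  ],
  "gripper": 0.07
}}

```text
time_s: 9.0
position: [0.4516, -0.3008, 0.2578]
tcp_rot: [[-0.061, 0.001, 0.998], [-0.998, -0.002, -0.061], [0.002, -1.0, 0.001]]
force: [0.5, 0.8, -1.0]
opening: 0.805
```

```bash
python3 - <<'E'
from snap import *
from meas import *
c=wsnap('w4');W=fworld(c)
def rng(n,X,Y,lo,hi):
    P=W.reshape(-1,3);m=(P[:,2]>lo)&(P[:,2]<hi)&(P[:,0]>X[0])&(P[:,0]<X[1])&(P[:,1]>Y[0])&(P[:,1]<Y[1]);print(n,m.sum(),rect(P[m][:,:2]),np.median(P[m][:,2]).round(4))
rng('yel',(.38,.52),(-.33,-.26),.075,.092)
rng('grey',(.49,.53),(-.33,-.26),.038,.05)
rng('blue',(.4,.55),(-.22,-.12),.038,.05)
E
```

```text
t 9.0 pos [ 451.6 -300.8  257.8] yaw -93.49 down [ 9.0e-04 -1.8e-03 -1.0e+00] open 0.805079695824018 F [ 0.5  0.8 -1. ]
yel 2636 [448.2, -296.7, 95.2, 38.2, -3.0] 0.0828
grey 621 [507.1, -299.7, 38.8, 25.0, 86.7] 0.0425
blue 1916 [480.7, -172.6, 94.1, 39.8, -2.9] 0.0424
```

Call:
{"fn": "play_rows", "kwargs": {
  "commands": [
    [[0,-0.001,-0.06],[0,0,0.002]],
    [[0,-0.001,-0.12],[0,0,0.002]],
    [[0,-0.001,-0.165],[0,0,0.002]],
    [[0,-0.001,-0.183],[0,0,0.002]],
    [[0,-0.001,-0.183],[0,0,0.002]],
    [[0,-0.001,-0.183],[0,0,0.002]]
  ]
}}

```text
time_s: 9.8
position: [0.4511, -0.296, 0.0765]
tcp_rot: [[-0.053, 0.001, 0.999], [-0.999, -0.0, -0.053], [0.0, -1.0, 0.001]]
force: [0.4, 0.5, -0.2]
opening: 0.805
```

Call:
{"fn": "play_rows", "kwargs": {
  "commands": [
    [[0,0,0],[0,0,0]],
    [[0,0,0],[0,0,0]],
    [[0,0,0],[0,0,0]],
    [[0,0,0],[0,0,0]],
    [[0,0,0],[0,0,0]],
    [[0,0,0],[0,0,0]]
  ],
  "gripper": 0.03
}}

```text
time_s: 10.55
position: [0.4503, -0.2967, 0.0763]
tcp_rot: [[-0.054, 0.0, 0.999], [-0.999, -0.0, -0.054], [0.0, -1.0, 0.0]]
force: [0.0, -0.5, 2.5]
opening: 0.43
```

Call:
{"fn": "play_rows", "kwargs": {
  "commands": [
    [[0,0,0.03],[0,0,0]],
    [[0,0,0.09],[0,0,0]],
    [[0,0.02,0.14],[0,0,0.17]],
    [[0.02,0.05,0.17],[0,0,0.35]],
    [[0.04,0.09,0.184],[0,0,0.53]],
    [[0.06,0.13,0.184],[0,0,0.71]],
    [[0.08,0.17,0.184],[0,0,0.89]],
    [[0.09,0.21,0.184],[0,0,1.07]],
    [[0.09,0.24,0.184],[0,0,1.25]],
    [[0.09,0.267,0.184],[0,0,1.43]]
  ]
}}

```text
time_s: 11.8
position: [0.5399, -0.028, 0.2594]
tcp_rot: [[0.982, -0.001, 0.187], [-0.187, 0.0, 0.982], [-0.001, -1.0, 0.0]]
force: [-0.3, 0.4, -0.3]
opening: 0.43
```

Call:
{"fn": "play_rows", "kwargs": {
  "commands": [
    [[0,0,0],[0,0,0.18]],
    [[0,0,0],[0,0,0.268]],
    [[0,0,0],[0,0,0.268]],
    [[0,0,0],[0,0,0.268]],
    [[0,0,0],[0,0,0.268]]
  ]
}}

```text
time_s: 12.42
position: [0.5402, -0.0296, 0.2599]
tcp_rot: [[0.997, -0.0, -0.072], [0.072, 0.0, 0.997], [-0.0, -1.0, 0.0]]
force: [0.7, -0.2, -0.3]
opening: 0.434
```

```bash
python3 - <<'E'
from snap import *
c=wsnap('w5')
E
```

```text
t 12.43 pos [540.2 -29.6 259.9] yaw 4.13 down [-2.e-04  1.e-04 -1.e+00] open 0.4339072032563457 F [ 0.7 -0.2 -0.3]
```

View pics/w5.png

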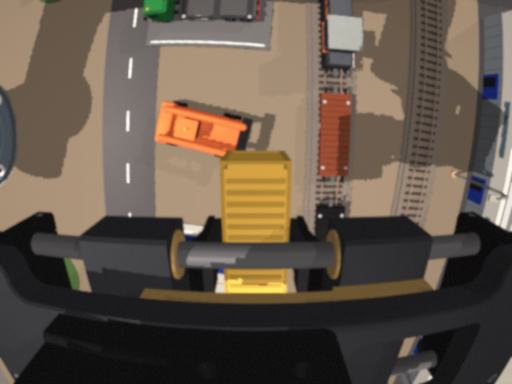

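The brown wagon is at (335,135) with its four light corner spots visible. The loco is beyond it at (343,40), and yellow is held at (256,205).

```bash
python3 - <<'E'
from meas import *
c=load('w5');W=fworld(c)
band(W,(310,85,365,185),.021,.034,'brown')
p,q=blob(c,mask(c,'brown'),(315,88,358,182),.027);print('mask',rect(p))
spots(c,(318,92,352,180),.027,20)
band(W,(210,140,300,200),.25,.285,'held')
P=W[10:70,320:365].reshape(-1,3);print('loco max z',P[:,2].max(),'y',P[P[:,2]>.02][:,1].min())
E
```

```text
brown 2670 [645.4, 18.2, 135.7, 43.9, -85.9] z 0.0267
mask [645.0, 19.2, 115.2, 43.9, -86.1]
[[322.1  92.    3.  622.   74.7]
 [334.8  92.3   7.  639.5  76.5]
 [341.9  92.5   6.  649.4  77.6]
 [347.   92.    1.  656.7  79.3]
 [324.5 101.2  25.  626.4  62.7]
 [347.5 102.3  23.  658.7  65.3]
 [319.6 125.2   5.  622.7  29.8]
 [322.6 167.3  24.  633.1 -27.1]
 [344.6 167.5  12.  664.9 -24.7]
 [319.7 176.6   7.  630.7 -40.4]
 [332.  177.5   8.  648.4 -40.3]
 [338.2 176.9   8.  657.3 -38.7]]
held 3000 [538.3, 4.3, 38.3, 22.2, 3.8] z 0.2665
loco max z 0.4210562862310759 y 0.04063547646777553
```

Call:
{"fn": "play_rows", "kwargs": {
  "commands": [
    [[0.05,0.025,0],[0,0,0]],
    [[0.1052,0.051,-0.03],[0,0,0]],
    [[0.1052,0.051,-0.09],[0,0,0]],
    [[0.1052,0.051,-0.15],[0,0,0]],
    [[0.1052,0.051,-0.18],[0,0,0]],
    [[0.1052,0.051,-0.193],[0,0,0]],
    [[0.1052,0.051,-0.196],[0,0,0]],
    [[0.1052,0.051,-0.197],[0,0,0]],
    [[0.1052,0.051,-0.197],[0,0,0]],
    [[0.1052,0.051,-0.197],[0,0,0]]
  ]
}}

```text
time_s: 13.72
position: [0.6462, 0.0214, 0.0643]
tcp_rot: [[0.997, 0.002, -0.073], [0.073, -0.0, 0.997], [0.002, -1.0, -0.0]]
force: [0.6, 0.6, -0.6]
opening: 0.433
```

Call:
{"fn": "play_rows", "kwargs": {
  "commands": [
    [[-0.0005,0,-0.002],[0,0,0]],
    [[-0.0005,0,-0.003],[0,0,0]],
    [[-0.0005,0,-0.0035],[0,0,0]],
    [[-0.0005,0,-0.0035],[0,0,0]]
  ]
}}

```text
time_s: 14.22
position: [0.6449, 0.0215, 0.0599]
tcp_rot: [[0.997, -0.0, -0.073], [0.073, 0.0, 0.997], [-0.0, -1.0, 0.0]]
force: [-1.5, -0.1, 2.9]
opening: 0.432
```

Call:
{"fn": "play_rows", "kwargs": {
  "commands": [
    [[0,0,-0.0004],[0,0,0]],
    [[0,0,-0.0006],[0,0,0]]
  ]
}}

```text
time_s: 14.48
position: [0.6448, 0.0215, 0.0598]
tcp_rot: [[0.997, -0.0, -0.073], [0.073, -0.0, 0.997], [-0.0, -1.0, -0.0]]
force: [-3.1, -0.1, 7.6]
opening: 0.434
```

Call:
{"fn": "play_rows", "kwargs": {
  "commands": [
    [[0,0,0],[0,0,0]],
    [[0,0,0],[0,0,0]],
    [[0,0,0],[0,0,0]],
    [[0,0,0.02],[0,0,0]],
    [[0,0,0.08],[0,0,0]],
    [[0,0,0.14],[0,0,0]],
    [[-0.02,-0.04,0.18],[0,0,0]],
    [[-0.05,-0.09,0.2],[0,0,0]],
    [[-0.085,-0.15,0.2],[0,0,0]],
    [[-0.085,-0.15,0.2],[0,0,0]]
  ],
  "gripper": 0.06
}}

```text
time_s: 15.72
position: [0.5585, -0.1317, 0.2609]
tcp_rot: [[0.998, 0.002, -0.068], [0.068, -0.002, 0.998], [0.001, -1.0, -0.002]]
force: [0.0, 0.8, -0.2]
opening: 0.689
```

Call:
{"fn": "play_rows", "kwargs": {
  "commands": [
    [[0,0,0],[0,0,0]],
    [[0,0,0],[0,0,0]]
  ]
}}

```text
time_s: 15.98
position: [0.5606, -0.1274, 0.2592]
tcp_rot: [[0.997, 0.001, -0.074], [0.074, 0.0, 0.997], [0.001, -1.0, 0.0]]
force: [0.3, 1.0, -0.0]
opening: 0.687
```

```bash
python3 - <<'E'
from snap import *
c=wsnap('w6')
E
```

```text
t 15.97 pos [ 560.6 -127.4  259.2] yaw 4.26 down [ 6.e-04  3.e-04 -1.e+00] open 0.687317864365538 F [ 0.3  1.  -0. ]
```

View pics/w6.png

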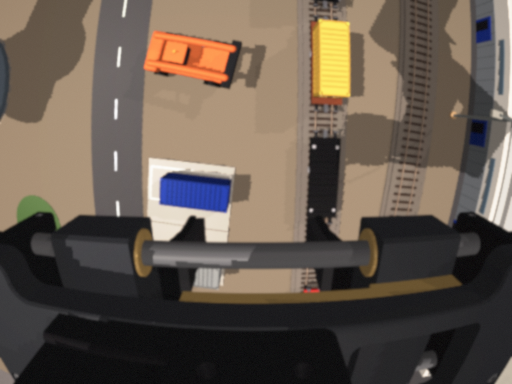

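Yellow sits on the brown wagon at (330,58). The black wagon is clear at (323,178), and blue is fully exposed at (195,192).

```bash
python3 - <<'E'
from meas import *
c=load('w6');W=fworld(c)
band(W,(300,10,360,105),.058,.075,'yel')
band(W,(150,165,240,220),.037,.05,'blue')
spots(c,(306,138,340,215),.027,25)
E
```

```text
yel 2354 [645.2, 19.1, 96.1, 38.8, -86.0] z 0.0664
blue 1912 [480.5, -172.4, 95.7, 38.8, -2.0] z 0.0424
[[ 314.   146.3   26.   638.4  -96.8]
 [ 336.4  147.    18.   669.7  -94.8]
 [ 308.3  170.4    3.   634.2 -130.4]
 [ 311.   209.9   22.   644.9 -186.6]
 [ 332.7  209.6   19.   676.9 -184.2]]
```

Call:
{"fn": "play_rows", "kwargs": {
  "commands": [
    [[-0.02,-0.01,0],[0,0,-0.18]],
    [[-0.04,-0.02,0],[0,0,-0.36]],
    [[-0.06,-0.03,0],[0,0,-0.54]],
    [[-0.07,-0.04,0],[0,0,-0.72]],
    [[-0.079,-0.044,0],[0,0,-0.9]],
    [[-0.079,-0.044,0],[0,0,-1.08]],
    [[-0.079,-0.044,0],[0,0,-1.26]],
    [[-0.079,-0.044,0],[0,0,-1.44]],
    [[-0.079,-0.044,-0.03],[0,0,-1.62]],
    [[-0.079,-0.044,-0.06],[0,0,-1.694]]
  ],
  "gripper": 0.07
}}

```text
time_s: 17.27
position: [0.4821, -0.1715, 0.1985]
tcp_rot: [[-0.051, 0.001, 0.999], [-0.999, -0.001, -0.051], [0.001, -1.0, 0.001]]
force: [-0.5, 0.1, -0.0]
opening: 0.801
```

Call:
{"fn": "play_rows", "kwargs": {
  "commands": [
    [[0,0,-0.06],[0,0,0]],
    [[0,0,-0.11],[0,0,0]],
    [[0,0,-0.15],[0,0,0]],
    [[0,0,-0.164],[0,0,0]],
    [[0,0,-0.164],[0,0,0]],
    [[0,0,-0.164],[0,0,0]]
  ]
}}

```text
time_s: 18.02
position: [0.4822, -0.1729, 0.0362]
tcp_rot: [[-0.05, 0.003, 0.999], [-0.999, -0.002, -0.05], [0.001, -1.0, 0.003]]
force: [0.0, 0.7, -0.7]
opening: 0.804
```

Call:
{"fn": "play_rows", "kwargs": {
  "commands": [
    [[0,0,0],[0,0,0]],
    [[0,0,0],[0,0,0]],
    [[0,0,0],[0,0,0]],
    [[0,0,0],[0,0,0]],
    [[0,0,0],[0,0,0]],
    [[0,0,0],[0,0,0]]
  ],
  "gripper": 0.03
}}

```text
time_s: 18.77
position: [0.481, -0.1726, 0.0351]
tcp_rot: [[-0.05, 0.0, 0.999], [-0.999, -0.0, -0.05], [0.0, -1.0, 0.0]]
force: [-0.4, -0.2, 4.1]
opening: 0.431
```

Call:
{"fn": "play_rows", "kwargs": {
  "commands": [
    [[0,0,0.03],[0,0,0]],
    [[0,0,0.09],[0,0,0]],
    [[0.03,0,0.13],[0,0,0.18]],
    [[0.06,0.01,0.13],[0,0,0.36]],
    [[0.09,0.02,0.13],[0,0,0.54]],
    [[0.12,0.0324,0.13],[0,0,0.72]],
    [[0.15,0.0324,0.13],[0,0,0.9]],
    [[0.1765,0.0324,0.13],[0,0,1.08]],
    [[0.1765,0.0324,0.13],[0,0,1.26]],
    [[0.1765,0.0324,0.13],[0,0,1.44]]
  ]
}}

```text
time_s: 20.02
position: [0.6573, -0.1397, 0.1639]
tcp_rot: [[0.985, -0.002, 0.174], [-0.174, 0.001, 0.985], [-0.002, -1.0, 0.0]]
force: [-1.3, 0.3, -0.0]
opening: 0.431
```

Call:
{"fn": "play_rows", "kwargs": {
  "commands": [
    [[0,0,0],[0,0,0.18]],
    [[0,0,0],[0,0,0.254]],
    [[0,0,-0.05],[0,0,0.254]],
    [[0,0,-0.085],[0,0,0.254]],
    [[0,0,-0.098],[0,0,0.254]],
    [[0,0,-0.101],[0,0,0.254]],
    [[0,0,-0.102],[0,0,0.254]],
    [[0,0,-0.102],[0,0,0.254]],
    [[0,0,-0.102],[0,0,0.254]]
  ]
}}

```text
time_s: 21.15
position: [0.6581, -0.1403, 0.0641]
tcp_rot: [[0.997, 0.002, -0.073], [0.073, -0.001, 0.997], [0.002, -1.0, -0.001]]
force: [-0.3, 0.9, -0.5]
opening: 0.431
```

Call:
{"fn": "play_rows", "kwargs": {
  "commands": [
    [[0,0,-0.002],[0,0,0]],
    [[0,0,-0.003],[0,0,0]],
    [[0,0,-0.004],[0,0,0]],
    [[0,0,-0.0045],[0,0,0]],
    [[0,0,-0.0045],[0,0,0]]
  ]
}}

```text
time_s: 21.78
position: [0.6574, -0.1401, 0.0592]
tcp_rot: [[0.997, -0.0, -0.073], [0.073, -0.0, 0.997], [-0.0, -1.0, -0.0]]
force: [-2.1, 1.6, 5.0]
opening: 0.429
```

Call:
{"fn": "play_rows", "kwargs": {
  "commands": [
    [[0,0,0],[0,0,0]],
    [[0,0,0],[0,0,0]],
    [[0,0,0],[0,0,0]],
    [[0,0,0.02],[0,0,0]],
    [[0,0,0.08],[0,0,0]],
    [[0,0,0.14],[0,0,0]],
    [[-0.03,0,0.19],[0,0,0]],
    [[-0.08,0,0.2],[0,0,0]],
    [[-0.1,0,0.2],[0,0,0]],
    [[-0.1,0,0.2],[0,0,0]]
  ],
  "gripper": 0.06
}}

```text
time_s: 23.02
position: [0.5566, -0.14, 0.2603]
tcp_rot: [[0.997, 0.002, -0.072], [0.072, -0.001, 0.997], [0.002, -1.0, -0.001]]
force: [1.0, 0.7, 0.1]
opening: 0.692
```

```bash
python3 - <<'E'
from snap import *
from meas import *
c=wsnap('w7');W=fworld(c)
def rng(n,X,Y,lo,hi):
    P=W.reshape(-1,3);m=(P[:,2]>lo)&(P[:,2]<hi)&(P[:,0]>X[0])&(P[:,0]<X[1])&(P[:,1]>Y[0])&(P[:,1]<Y[1]);print(n,m.sum(),rect(P[m][:,:2]),np.median(P[m][:,2]).round(4))
rng('blue',(.6,.72),(-.21,-.07),.058,.075)
rng('yel',(.6,.72),(-.05,.1),.058,.075)
E
```

```text
t 23.02 pos [ 556.6 -140.   260.3] yaw 4.14 down [ 1.8e-03 -7.0e-04 -1.0e+00] open 0.6915378124799162 F [1.  0.7 0.1]
blue 2217 [658.0, -141.2, 95.3, 39.0, -84.7] 0.0665
yel 2285 [645.5, 18.7, 95.5, 39.5, -85.9] 0.0664
```

Call:
{"fn": "play_rows", "kwargs": {
  "commands": [
    [[-0.01,-0.02,0],[0,0,-0.18]],
    [[-0.02,-0.04,0],[0,0,-0.36]],
    [[-0.03,-0.06,0],[0,0,-0.54]],
    [[-0.045,-0.08,0],[0,0,-0.72]],
    [[-0.06,-0.11,0],[0,0,-0.9]],
    [[-0.075,-0.14,0],[0,0,-1.08]],
    [[-0.085,-0.158,0],[0,0,-1.26]],
    [[-0.085,-0.158,0],[0,0,-1.44]],
    [[-0.085,-0.158,0],[0,0,-1.62]],
    [[-0.085,-0.158,0],[0,0,-1.695]]
  ],
  "gripper": 0.07
}}

```text
time_s: 24.32
position: [0.4739, -0.299, 0.2584]
tcp_rot: [[-0.054, 0.001, 0.999], [-0.999, -0.001, -0.054], [0.0, -1.0, 0.001]]
force: [0.4, 0.4, -0.5]
opening: 0.802
```

Call:
{"fn": "play_rows", "kwargs": {
  "commands": [
    [[0,0,0],[0,0,0]],
    [[0,0,0],[0,0,0]],
    [[0,0,0],[0,0,0]]
  ]
}}

```text
time_s: 24.7
position: [0.4728, -0.2982, 0.2584]
tcp_rot: [[-0.05, 0.0, 0.999], [-0.999, -0.0, -0.05], [-0.0, -1.0, 0.0]]
force: [-0.1, 0.4, -0.3]
opening: 0.806
```

```bash
python3 - <<'E'
from snap import *
from meas import *
c=wsnap('w8');W=fworld(c)
P=W.reshape(-1,3);m=(P[:,2]>.037)&(P[:,2]<.05)&(P[:,0]>.4)&(P[:,0]<.55)&(abs(P[:,1]+.298)<.035);print(m.sum(),rect(P[m][:,:2]),np.median(P[m][:,2]).round(4))
E
```

```text
t 24.7 pos [ 472.8 -298.2  258.4] yaw -92.89 down [ 1.e-04 -0.e+00 -1.e+00] open 0.8056019201504868 F [-0.1  0.4 -0.3]
2128 [472.4, -298.2, 95.3, 38.2, -2.3] 0.0424
```

Call:
{"fn": "play_rows", "kwargs": {
  "commands": [
    [[0,0,-0.06],[0,0,0]],
    [[0,0,-0.12],[0,0,0]],
    [[0,0,-0.18],[0,0,0]],
    [[0,0,-0.21],[0,0,0]],
    [[0,0,-0.223],[0,0,0]],
    [[0,0,-0.223],[0,0,0]],
    [[0,0,-0.223],[0,0,0]]
  ]
}}

```text
time_s: 25.62
position: [0.4735, -0.299, 0.0369]
tcp_rot: [[-0.051, 0.002, 0.999], [-0.999, -0.002, -0.051], [0.002, -1.0, 0.002]]
force: [0.8, -0.2, -0.1]
opening: 0.802
```

Call:
{"fn": "play_rows", "kwargs": {
  "commands": [
    [[0,0,0],[0,0,0]],
    [[0,0,0],[0,0,0]],
    [[0,0,0],[0,0,0]],
    [[0,0,0],[0,0,0]],
    [[0,0,0],[0,0,0]],
    [[0,0,0],[0,0,0]]
  ],
  "gripper": 0.03
}}

```text
time_s: 26.38
position: [0.4725, -0.2982, 0.0356]
tcp_rot: [[-0.051, 0.0, 0.999], [-0.999, -0.0, -0.051], [0.0, -1.0, 0.0]]
force: [-0.1, -0.3, 2.7]
opening: 0.43
```

Call:
{"fn": "play_rows", "kwargs": {
  "commands": [
    [[0,0,0.03],[0,0,0]],
    [[0,0,0.09],[0,0,0]],
    [[0,0.04,0.13],[0,0,0.035]],
    [[0.001,0.1,0.13],[0,0,0.07]],
    [[0.001,0.16,0.13],[0,0,0.07]],
    [[0.001,0.22,0.13],[0,0,0.07]],
    [[0.001,0.28,0.13],[0,0,0.07]],
    [[0.001,0.34,0.13],[0,0,0.07]],
    [[0.001,0.4,0.13],[0,0,0.07]],
    [[0.0013,0.45,0.13],[0,0,0.07]]
  ]
}}

```text
time_s: 27.62
position: [0.4731, 0.1541, 0.1652]
tcp_rot: [[0.02, -0.001, 1.0], [-1.0, 0.0, 0.02], [-0.0, -1.0, -0.001]]
force: [1.1, -0.1, -2.2]
opening: 0.429
```

Call:
{"fn": "play_rows", "kwargs": {
  "commands": [
    [[0,0.0357,0],[0,0,0]],
    [[0,0.0357,0],[0,0,0]],
    [[0,0.0357,0],[0,0,0]],
    [[0,0.0357,-0.05],[0,0,0]],
    [[0,0.0357,-0.09],[0,0,0]],
    [[0,0.0357,-0.103],[0,0,0]],
    [[0,0.0357,-0.106],[0,0,0]],
    [[0,0.0357,-0.106],[0,0,0]],
    [[0,0.0357,-0.106],[0,0,0]]
  ]
}}

```text
time_s: 28.75
position: [0.4748, 0.1877, 0.0607]
tcp_rot: [[0.019, 0.003, 1.0], [-1.0, 0.0, 0.019], [-0.0, -1.0, 0.003]]
force: [0.3, 0.2, -0.2]
opening: 0.431
```

Call:
{"fn": "play_rows", "kwargs": {
  "commands": [
    [[0,0,-0.002],[0,0,0]],
    [[0,0,-0.003],[0,0,0]],
    [[0,0,-0.004],[0,0,0]],
    [[0,0,-0.0045],[0,0,0]],
    [[0,0,-0.0045],[0,0,0]]
  ]
}}

```text
time_s: 29.38
position: [0.4737, 0.1877, 0.0551]
tcp_rot: [[0.019, -0.0, 1.0], [-1.0, 0.0, 0.019], [-0.0, -1.0, -0.0]]
force: [-0.4, -0.2, 1.7]
opening: 0.431
```

Call:
{"fn": "play_rows", "kwargs": {
  "commands": [
    [[0,0,-0.0004],[0,0,0]],
    [[0,0,-0.0006],[0,0,0]]
  ]
}}

```text
time_s: 29.62
position: [0.4738, 0.1876, 0.0551]
tcp_rot: [[0.019, 0.0, 1.0], [-1.0, 0.0, 0.019], [-0.0, -1.0, 0.0]]
force: [-2.3, -0.9, 8.7]
opening: 0.431
```

Call:
{"fn": "play_rows", "kwargs": {
  "commands": [
    [[0,0,0],[0,0,0]],
    [[0,0,0],[0,0,0]],
    [[0,0,0],[0,0,0]],
    [[0,0,0.02],[0,0,0]],
    [[0,0,0.08],[0,0,0]],
    [[0,0,0.14],[0,0,0]],
    [[-0.01,0.02,0.19],[0,0,0]],
    [[-0.03,0.05,0.205],[0,0,0]],
    [[-0.03,0.05,0.205],[0,0,0]],
    [[-0.03,0.05,0.205],[0,0,0]]
  ],
  "gripper": 0.06
}}

```text
time_s: 30.88
position: [0.4435, 0.2372, 0.2587]
tcp_rot: [[0.019, -0.001, 1.0], [-1.0, -0.001, 0.019], [0.001, -1.0, -0.001]]
force: [0.6, -0.7, 0.2]
opening: 0.685
```

```bash
python3 - <<'E'
from snap import *
from meas import *
c=wsnap('w9');W=fworld(c);snap('scene','scene9');snap('top','top9')
P=W.reshape(-1,3)
for n,y in(('red',.287),('grey',.1875)):
    m=(P[:,2]>.053)&(P[:,2]<.075)&(P[:,0]>.424)&(P[:,0]<.55)&(abs(P[:,1]-y)<.035);print(n,m.sum(),rect(P[m][:,:2]),np.median(P[m][:,2]).round(4))
E
```

```text
t 30.88 pos [443.5 237.2 258.7] yaw -88.89 down [-9.e-04 -8.e-04 -1.e+00] open 0.6849047882918571 F [ 0.6 -0.7  0.2]
red 2403 [480.6, 286.5, 95.0, 39.0, 2.0] 0.062
grey 2377 [473.7, 187.5, 94.9, 38.7, 2.6] 0.062
```

View pics/w9.png

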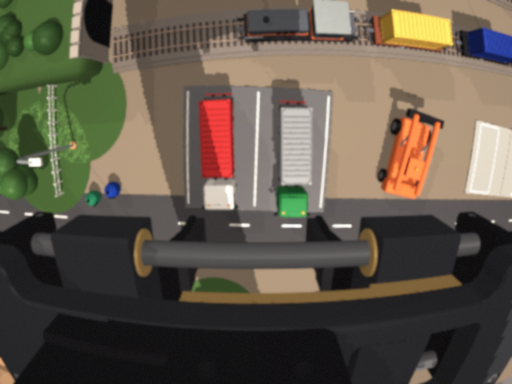

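View pics/scene9.png

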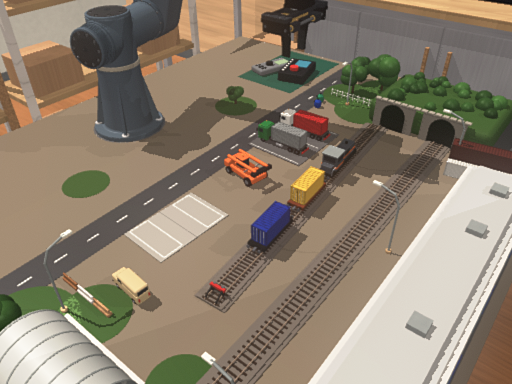

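All four containers are on their vehicles: red at (217,136), grey at (296,145), yellow at (415,30) and blue at (490,45). The stacker and van look unmoved.

```bash
python3 - <<'E'
from rig import *
print(hand_in())
E
```

```text
the job is handed in; nothing more can be done
None
```

I loaded all four containers in the order red, yellow, blue, grey and handed the job in at about 31 s of the 109 s allowed. Each was lowered until it touched the deck (about 4 to 9 N on the wrist) before I opened the gripper.

The last wrist-camera measurements, compared with the deck centres measured earlier. Blue and yellow were last measured before the grey move.

| Container | Vehicle | Measured centre (mm) | Deck centre (mm) | Container angle | Deck angle |
|---|---|---|---|---|---|
| Red | white-cab lorry | 480.6, 286.5 | 481.2, 286.8 | 2.0° | 1.65° |
| Yellow | brown wagon | 645.5, 18.7 | 645.5, 19.1 | -85.9° | -85.9° |
| Blue | black wagon | 658.0, -141.2 | 657.5, -140.6 | -84.7° | -85.8° |
| Grey | green-cab lorry | 473.7, 187.5 | 473.7, 187.5 | 2.6° | about 1.1° |

- **Height:** all four tops were at the height expected for a container standing on its deck, so they are flat.
- **Disagreements:** the fitted angles for grey and blue are 1.1 to 1.5° off the deck. The gripper released both within about 0.1° of the deck angles, and repeat readings of the same box varied by up to 1°. I took the difference as measurement noise and did not move them again.
- **Bystanders:** the reach stacker and the van look unmoved in the before and after pictures. I checked this by eye only.

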